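# Return an inspected dental cast to its articulator mount

### The arm

A 6-joint arm with a two-finger parallel gripper is mounted at the origin on the work surface. World frame = base frame: x ahead of the robot, y to its left, z up, the work surface at z = 0. Lengths are in mm, angles in rad, forces in N, time in s.
With the tool pointing down it reaches from about 300 to 775 mm from the base axis. Payload 14.6 kg.
Tool frame: the origin (TCP) lies at the very end of the fingers, on their centre line; the grasp point (between the pads) lies 19 mm behind it (grip_point_offset is the distance from the TCP to the grasp point, in mm); z points along the fingers, y is the line along which they close (so a half turn about z gives the same grasp; the last joint's range is limited). The gripper opens to 94 mm and grips with 3 to 60 N. Pads are 16 mm wide; open, the fingers measure 119 mm over their backs; the gripper's body (75 mm by 177 mm) begins 78 mm behind the grasp point.
Start: joints at [-1.171, 0.3, 1.521, -0, 1.321, -0.067], TCP at [247.509, -491.15, 205.446] pointing down, gripper open.
Joint ranges: [-3.03, 3.03], [-0.79, 2.21], [0.23, 2.52], [-1.04, 4.18], [0, 3.07], [-2.55, 2.55]. Speed limits (rad/s): [2.22, 2.22, 2.57, 3.14, 3.14, 3.14].

### API

Orientations are given as [roll, pitch, yaw] about the fixed x, y, z axes, in that order (R = Rz(yaw) Ry(pitch) Rx(roll)).
In Python, from cell import read_state, camera, camera_info, sign_off, grip_point_offset gives the robot as it stands.
- The arm moves only by the shell command python3 -m handwheel 'ROWS' [FORCE]. ROWS is text: rows parted by semicolons, each of 5 numbers parted by spaces: the shift along the world's x, y, z in units of 40 mm (1.0 is 40 mm), then the turn about the world's z in units of 5 degrees (1.0 is 5 degrees), then the closure, from 0 (fully open) to 1 (shut). In form: dx dy dz yaw gripper; .... A call has 1 to 12 rows; each row shifts and turns the commanded pose from where the row before left it; what a row does not reach is not made up. A row lasts 1/12 s, in which the tool goes at most 41.7 mm and 7.16 degrees, less where a joint would pass 70% of its speed; a pose out of reach is approached as far as the arm can. A call is refused whole if a number of a shift passes 1 or a number of a turn 1, either way. A call with a gripper value outside its range is refused whole. The fingers move at their own pace and stop on an object; FORCE is the grip in N (left out, the last holds). Time passes only in rows, so rows that do not move let the fingers close. It gives the time, the measured TCP pose, the force, the opening and the grip force at its end, in the units of the state.
- read_state(): the state, without advancing time (a new reading comes with each control period).
- camera(name): name is "scene" or "top"; returns (picture, depth): 420x560x3 uint8, red, green, blue; 420x560 float32, mm along the optical axis (not along the pixel's ray), 0 where there is no reading.
- camera_info(name): a dict with "intrinsics" (3x3 intrinsics, pixels), "world_from_camera" (4x4, takes a point from camera to world coordinates). Camera axes: x right, y down, z forward; pixel columns grow to the right and rows downward; lengths in mm; the calibration is good to about 2 mm. A picture is of the moment at which its call begins. camera_info takes no time and is no camera call.
- sign_off(): hands the job in; it is judged then, once.
The state is a dict: "clock": time; "joints": joint angles; "qd": joint speeds; "effort": joint torques, N m; "eef_pos": TCP position; "eef_rot": TCP orientation; "wrist_force": force on the tool from outside, world axes, zero at the start; "moment": the same for the moment, N m; "finger_gap": finger opening in mm; "finger_force": force on a finger pad.
Only numpy, scipy, OpenCV 4.12 (cv2) and the standard library are available. Lean on these libraries where they do the work, as an engineer would, in place of code of your own. Each camera call takes 0.05 s, during which the arm holds its last target. There are 200 camera calls.

### The job

The lower-jaw cast sits fully home in the cast holder: press the holder's ejector lever all the way down so that the cast rises, then lift the cast out by its plaster base, never by the teeth. Set it down without dropping it on its own mounting half, the one with the rounded front, front over front, so that the keys enter its notches and it lies flush. Leave everything else standing where it is.

Things in the scene. Friction and masses are not known exactly. Their poses are not given: they have to be found in the camera images.
- holder: Cast holder fixed to the bench: grey base 150 x 124 mm, aluminium block 104 mm (own x) by 100 mm (own y), rim 58 mm up, open pocket 69 x 63 mm. Origin: centre of its underside on the bench; z up. The lever sticks out towards own -x. The cast in the pocket has 1.5 mm play to the walls; its underside is 33 mm above the origin seated, 53 mm raised, when 19 mm of its base stands above the rim.
- ejector_lever (a joint): Lever angle, rad: 0 at rest (arm sloping up 0.40 from level, towards the holder's own -x), 0.41 fully down on its stop (arm level). It lifts the plate under the cast straight up, 50 mm per rad, 20 mm in all. About 6 to 9 N on the pad moves it; it is stiff and stays where it is left.
- lever_hinge (a point): The lever's hinge axis, along the holder's own y: 64 mm in front (own -x) of the holder's centre, 36 mm above the bench.
- lever_pad (a point): Centre of the top of the lever's black thumb pad (40 mm long, 30 wide, 10 thick), which lies 108 mm along the arm from the hinge and 5 mm above the arm's centre line; it moves with the lever on an arc, from 83 mm above the bench at rest to 41 mm fully down and 10 mm farther from the holder.
- lower_cast: The cast to move, cream dental stone, about 0.23 kg: base 66 mm long (own x), 60 wide (own y), 24 high, a row of teeth on top, 38 high in all. Origin: centre of its underside; z up; +x to the front teeth and rounded front; straight heel. Sides at y = +-30 mm are flat from x = -27 to +8 mm: grip there. It faces along the holder's own +x. Two V notches below match round_mount's keys.
- lower_cast_teeth: The gum ridge and horseshoe row of teeth on the lower cast, 24 to 38 mm above the cast's underside, set in 3 mm or more from the base's flat sides. Same origin and axes as the lower cast. Fragile: not to be gripped or pushed.
- round_mount: The cast's own half, loose, 0.4 kg: white plaster block with the cast's outline (60 x 66 mm) on a round steel plate 71 mm across. Origin: centre of its underside; +x to the rounded front, z up. Flat top at 28 mm, two tapered keys 5.4 mm high on it: across at x = -15 mm, and y = 0 from there to the front. Cast home: its origin 28 mm straight above this one, axes the same; play 0.8 mm each way.
- pointed_mount: The upper cast's mounting half, same build and size but with a pointed front (own +x) and its keys differently placed (across at x = +4 mm, lengthwise from there to the heel): the lower cast does not fit it. Origin: centre of its underside. Leave alone.
- upper_cast: The upper-jaw cast standing on the bench, 60 x 66 x 38 mm, pointed front (own +x). Origin: centre of its underside. Leave alone.
- jar: White plastic jar with a blue lid, 68 mm across, 72 mm high. Origin: centre of its underside. Leave alone.
- spatula: Plaster spatula with a dark wooden handle, 190 mm long, lying flat along its own x. Leave alone.
There are look-alikes about, which are no part of the job. What is shaped like the round_mount but brown or green is not meant. Leave any turquoise look-alike of the lower_cast alone.

How it is judged (in metres and radians):
On the way, in this order (a step that is already met when the one before it is completed fails the run):
1. the ejector lever is pressed down and the cast stands raised in the holder, not yet held (value of joint ejector_lever above 0.36 rad and z of lower_cast in the frame of holder between 0.05 and 0.056 m and contact force between lower_cast and the fingers below 0.5 N), for 0.2 s.
2. the cast is held and lifted clear of the holder's rim (z of lower_cast in the frame of holder above 0.064 m and contact force between lower_cast and the fingers above 1 N), for 0.1 s.
At the end, for the whole second after the job is handed in: The lower cast lies home and at rest on the rounded-front mounting half, which stands flat on the bench: origins within 2.5 mm lengthwise and sideways, the cast within 1.7 mm of its seated height (28 mm above the mount's origin), front over front within 0.07 rad, tilted less than 0.05 rad (x of lower_cast in the frame of round_mount between -0.0025 and 0.0025 m and y of lower_cast in the frame of round_mount between -0.0025 and 0.0025 m and z of lower_cast in the frame of round_mount between 0.026 and 0.0297 m and angle between the x axis of lower_cast and the x axis of round_mount, either way round below 0.07 rad and angle between each of lower_cast, round_mount's own z axis and vertical below 0.05 rad and height (world z) of round_mount below 0.004 m and linear speed of lower_cast below 0.02 m/s); the robot touches nothing.
It fails at once if the cast is gripped or pushed by its teeth (more than 4 N) (contact force between lower_cast_teeth and the fingers above 4 N).
It fails at once if the cast falls (faster than 0.45 m/s, a drop of about 10 mm, while not held) (linear speed of lower_cast above 0.45 m/s and contact force between lower_cast and the fingers below 0.3 N).
It fails at once if the pointed mounting half, upper cast, jar or spatula is moved by more than 20 mm (distance of any of pointed_mount, upper_cast, jar, spatula from where it was at the start of the episode above 0.02 m).
It fails at once if the rounded-front mounting half is pushed more than 30 mm across the bench (distance of round_mount from where it was at the start of the episode above 0.03 m).
It also fails if it takes over 54 s, if anything falls off the work surface, if the arm or the gripper's body presses on something with over 40 N, if the wrist force passes 120 N, or if a joint passes its speed limit or range.

## Working session

There is one attempt and no reset: what is moved stays moved. The work goes in short steps, Python scripts to look and compute and a shell command to move; the robot and the scene stay as the last step left them, time stands still between calls to the robot, and variables do not carry over. Pictures are saved under pics/ and viewed, at most 10 in all, crops included, and the job is handed in when it is done.

```bash
mkdir -p pics
python3 - <<'E'
from cell import *
import cv2,numpy as np
for n in("top","scene"):
    p,d=camera(n); cv2.imwrite(f"pics/{n}0.png",p[:,:,::-1]); np.savez(f"{n}0.npz",p=p,d=d)
    i=camera_info(n); print(n,i["intrinsics"],np.round(i["world_from_camera"],3))
print(read_state(),grip_point_offset)
E
```

```text
top [[385.33386557   0.         277.47794499]
 [  0.         385.33386557 209.57045039]
 [  0.           0.           1.        ]] [[-6.000000e-03 -9.820000e-01  1.880000e-01  4.190080e+02]
 [-1.000000e+00  4.000000e-03 -7.000000e-03 -8.280500e+01]
 [ 6.000000e-03 -1.880000e-01 -9.820000e-01  1.023348e+03]
 [ 0.000000e+00  0.000000e+00  0.000000e+00  1.000000e+00]]
scene [[499.6596812    0.         281.90366803]
 [  0.         499.6596812  199.97222273]
 [  0.           0.           1.        ]] [[ 6.450000e-01  5.170000e-01 -5.630000e-01  1.375303e+03]
 [ 7.640000e-01 -4.490000e-01  4.630000e-01 -7.286300e+02]
 [-1.400000e-02 -7.290000e-01 -6.840000e-01  1.035642e+03]
 [ 0.000000e+00  0.000000e+00  0.000000e+00  1.000000e+00]]
{'clock': 0.1, 'joints': array([-1.17061504e+00,  3.00420608e-01,  1.52149270e+00,  1.66256925e-05,
        1.32071118e+00, -6.65911580e-02]), 'qd': array([-8.67223869e-04, -2.29017402e-03, -2.61101257e-03,  7.69825388e-05,
        6.58919186e-04,  6.62821456e-04]), 'effort': array([ 1.06558808e-03, -5.32644188e+01, -3.53282046e+01,  7.09141418e-02,
        2.34588864e-02, -7.55805445e-05]), 'eef_pos': array([ 247.42012801, -490.95073952,  204.95141583]), 'eef_rot': array([-3.14056418e+00, -8.47286121e-05,  4.66768281e-01]), 'wrist_force': array([-0.22858329, -0.15098626,  0.185931  ]), 'moment': array([ 0.01563802, -0.00167179, -0.00756578]), 'finger_force': 0.0, 'finger_gap': 94.38783447448287} 18.8
```

View pics/top0.png

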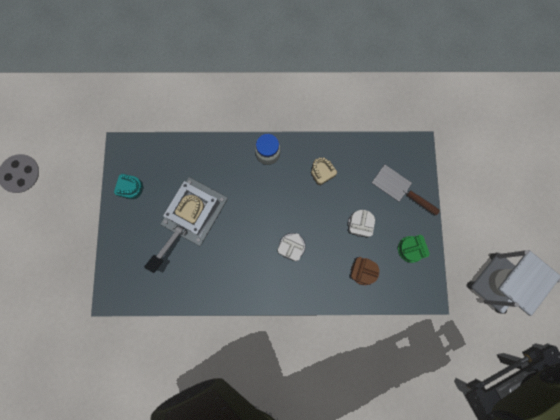

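View pics/scene0.png

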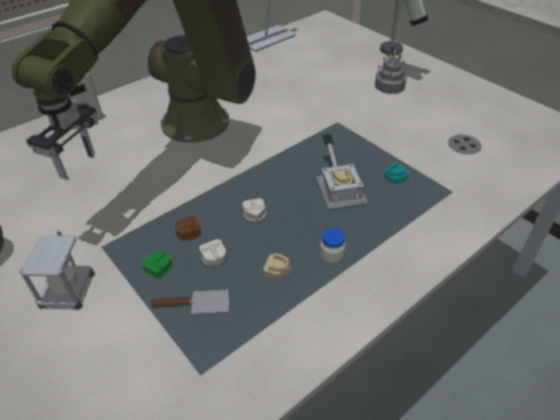

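The top picture shows the holder at (193,210) with its lever pad at (155,264). The upper cast is at (323,170) and the jar at (267,147). There are two white mounts, at (292,247) and (363,223); the brown (366,270), green (414,249) and turquoise (127,186) ones are look-alikes. I'll enlarge both white mounts and the holder.

Run:
```python
import cv2,numpy as np
t=np.load("top0.npz")["p"][:,:,::-1]; s=np.load("scene0.npz")["p"][:,:,::-1]
c=lambda im,u,v,r:cv2.resize(im[v-r:v+r,u-r:u+r],(290,290),interpolation=cv2.INTER_CUBIC)
cv2.imwrite("pics/crop1.png",np.vstack([np.hstack([c(t,292,247,22),c(t,363,223,22)]),np.hstack([c(s,254,209,22),c(s,212,252,22)])]))
cv2.imwrite("pics/crop2.png",cv2.resize(t[170:280,135:235],(545,600),interpolation=cv2.INTER_CUBIC))
```

```text
(no output)
```

View pics/crop1.png

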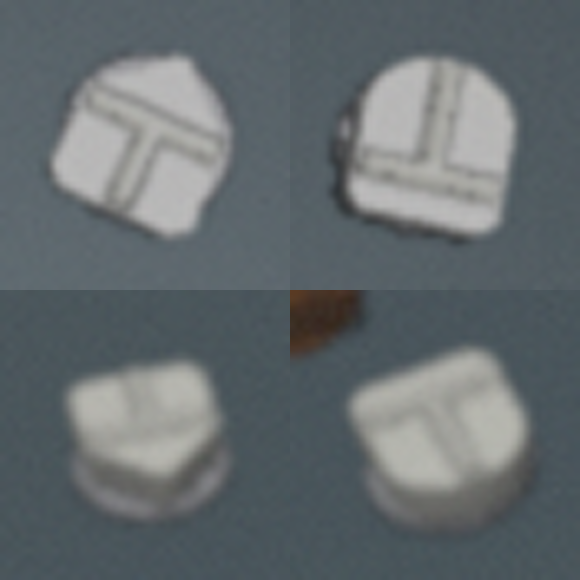

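View pics/crop2.png

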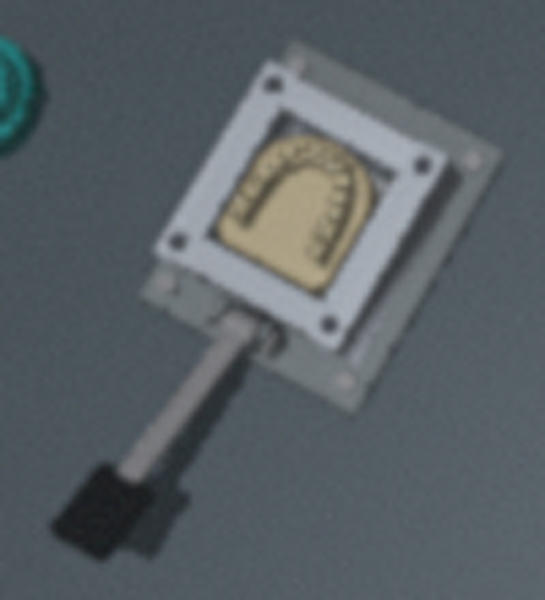

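Candidates for round_mount: top (292,247) has a pointed front, so it is the pointed_mount. Top (363,223), scene (212,252), has a rounded front with its cross key near the heel, so it is the round_mount, and its front points up in the image (about +x). The holder crop shows the cast's front up-right and the lever pad at about top (155,264).

```bash
cat > h.py <<'E'
import cv2,numpy as np
from cell import *
def ray(n,uv,z):
    i=camera_info(n);K,T=i["intrinsics"],i["world_from_camera"]
    uv=np.atleast_2d(uv).astype(float)
    d=np.c_[uv,np.ones(len(uv))]@np.linalg.inv(K).T@T[:3,:3].T
    return (T[:3,3]+d*((z-T[2,3])/d[:,2])[:,None])[:,:2]
def world(n,d):
    i=camera_info(n);K,T=i["intrinsics"],i["world_from_camera"]
    v,u=np.mgrid[:d.shape[0],:d.shape[1]]
    p=np.stack([u,v,np.ones_like(u)],-1)@np.linalg.inv(K).T*d[...,None]
    return p@T[:3,:3].T+T[:3,3]
def contour(n,gray,c,r,thr,z,s=8):
    u,v=c; g=gray[v-r:v+r,u-r:u+r].astype(np.float32)
    b=cv2.warpAffine(g,np.float32([[s,0,0],[0,s,0]]),(2*r*s-s,2*r*s-s),flags=cv2.INTER_CUBIC)
    cs,_=cv2.findContours((b>thr).astype(np.uint8),cv2.RETR_EXTERNAL,cv2.CHAIN_APPROX_NONE)
    k=max(cs,key=cv2.contourArea)[:,0]/s+[u-r,v-r]
    return ray(n,k,z)
E
python3 - <<'E'
from h import *
D={n:np.load(n+"0.npz") for n in("top","scene")}
def show(l,xy):
    r=cv2.minAreaRect(xy.astype(np.float32)); print(l,np.round(r[0],1),np.round(r[1],1),round(r[2],1),len(xy))
for n,cm,ch in(("top",(363,223),(193,210)),("scene",(212,252),(342,185))):
    p,d=D[n]["p"],D[n]["d"]; W=world(n,d); V,U=np.mgrid[:420,:560]
    near=lambda c,r:(abs(U-c[0])<r)&(abs(V-c[1])<r)
    m=near(cm,22)&(W[...,2]>22)&(W[...,2]<40); show(n+" mount depth",W[m][:,:2]); print(np.median(W[m][:,2]))
    m=near(ch,40)&(W[...,2]>50)&(W[...,2]<66); show(n+" holder depth",W[m][:,:2]); print(np.median(W[m][:,2]))
    for thr in (130,150,165):
        show(f"{n} mount img {thr}",contour(n,p.min(2),cm,22,thr,28))
    print("mount gray",p[cm[1],cm[0]],p[cm[1]-10:cm[1]+14,cm[0],0])
    for thr in (130,150): show(f"{n} rim img{thr}",contour(n,p.max(2),ch,34,thr,58))
    m=near({"top":(155,264),"scene":(330,140)}[n],14)&(p.max(2)<45)&(W[...,2]>30); 
    print("pad",W[m].mean(0),np.median(W[m],0),m.sum())
E
```

```text
top mount depth [ 575.  -311.7] [60.3 65.1] 77.5 531
29.07555805584093
top holder depth [579.6 151.1] [101.  177.1] 61.4 1458
57.80268316334906
top mount img 130 [ 575.6 -312.5] [61.1 66.8] 76.9 646
top mount img 150 [ 575.4 -312.5] [59.3 64.8] 76.8 1173
top mount img 165 [ 582.3 -332.5] [22.4 37.2] 75.4 297
mount gray [168 168 163] [142 134 146 153 153 159 164 167 166 168 168 167 172 173 174 164 152 156
 177 183 184 170 118  72]
top rim img130 [613.4 133. ] [ 99.8 112.6] 61.1 1123
top rim img150 [611.6 133.7] [ 97.8 104.5] 61.1 1175
pad [467.21401378 210.23606032  83.31223746] [466.33620603 210.46580601  83.68655082] 171
scene mount depth [ 545.5 -305.4] [ 60.5 129.1] 76.0 442
30.119011271063698
scene holder depth [568.5 155.8] [102.6 205.3] 61.0 795
59.125268951047815
scene mount img 130 [ 574.2 -311.3] [61.6 67.3] 77.0 534
scene mount img 150 [ 573.7 -311.1] [57.9 62.4] 76.7 545
scene mount img 165 [ 580.6 -330.4] [19.2 34.9] 80.3 219
mount gray [155 156 150] [172 174 168 166 162 165 166 160 158 156 155 161 168 176 178 181 175 159
 134 111 106 102  96  87]
scene rim img130 [577.8 153. ] [101.  183.3] 61.3 1111
scene rim img150 [577.  153.3] [ 97.1 179.9] 61.4 1860
pad [nan nan nan] [nan nan nan] 0<stdin>:15: RuntimeWarning: Mean of empty slice.
  ret = um.true_divide(
  return _methods._mean(a, axis=axis, dtype=dtype,
```

Run:
```python
from h import *
for n,ch in(("top",(193,210)),("scene",(342,185))):
    z=np.load(n+"0.npz");p,d=z["p"],z["d"]; W=world(n,d); 
    a=np.radians(-28.8);u=np.array([np.cos(a),np.sin(a)]);v=np.array([-u[1],u[0]]);c=np.array([612,133.])
    def rep(l,xy):
        q=(xy-c)@np.c_[u,v]; q=q[(q[:,0]>-75)&(abs(q[:,1])<75)]
        b=q[q[:,0]>-58]; r=cv2.minAreaRect(b.astype(np.float32)); cc=np.array(r[0])
        print(n,l,np.round(c+cc@np.c_[u,v].T,1),np.round(r[1],1),round(r[2],2))
    m=(W[...,2]>54)&(W[...,2]<62); rep("depth",W[m][:,:2])
    m=cv2.inRange(p,np.array([120,120,120],np.uint8),np.array([255,255,255],np.uint8))>0
    rep("img",contour(n,p.min(2),ch,34,125,58))
    # cast base top outline seen in pocket: cream
    hsv=cv2.cvtColor(p,cv2.COLOR_RGB2HSV); k=(hsv[...,1]>60)&(hsv[...,0]>12)&(hsv[...,0]<35)
    V,U=np.mgrid[:420,:560]; k&=(abs(U-ch[0])<25)&(abs(V-ch[1])<25); q=W[k]; print("cast",k.sum(),np.median(q,0))
```

```text
top depth [611.6 133.6] [104.2 101. ] 0.21
top img [613.9 132.6] [112.3  98.8] 0.12
cast 35 [614.72325933 137.88593194  57.98216478]
scene depth [695.9  76.8] [106.7 320. ] 85.55
scene img [609.7 135.4] [ 99.9 109.3] 89.93
cast 171 [614.66934192 130.12973335  61.05916486]
```

The round_mount is at about (575,-312), yaw -13°. The holder is at about (611.6,133.6), yaw -28.7°, and the pad at rest at about (470,211,83). I'll move above the pad with the gripper shut.

```bash
python3 -m handwheel '0.3 0.95 0 -1 1; 0.3 0.95 0 -1 1; 0.3 0.95 0 -1 1; 0.3 0.95 0 -1 1; 0.3 0.95 0 -1 1; 0.3 0.95 0 0 1; 0.3 0.95 0 0 1; 0.3 0.95 0 0 1; 0.3 0.95 0 0 1; 0.3 0.95 0 0 1; 0.3 0.95 0 0 1; 0.3 0.95 0 0 1' 20; python3 -m handwheel '0.3 0.95 0 0 1; 0.3 0.95 0 0 1; 0.3 0.95 0 0 1; 0.3 0.95 0 0 1; 0.3 0.95 0 0 1; 0.3 0.95 -0.5 0 1; 0.3 0.5 -0.8 0 1; 0 0 0 0 1; 0 0 0 0 1'
```

```text
clock: 1.1
eef_pos: [391.5, -33.1, 205.5]
eef_rot: [3.142, -0.0, 0.03]
wrist_force: [0.1, -0.4, 0.4]
finger_gap: 17.6
finger_force: 0.0
clock: 1.85
eef_pos: [473.8, 210.7, 152.9]
eef_rot: [3.14, 0.004, 0.032]
wrist_force: [-0.8, -0.3, 0.7]
finger_gap: 0.8
finger_force: 0.0
```

```bash
python3 -m handwheel '-0.1 0 -0.8 0 1; 0 0 -0.6 0 1; 0 0 -0.2 0 1; -0.02 0.01 -0.1 0 1; -0.02 0.01 -0.1 0 1; -0.02 0.01 -0.1 0 1; -0.02 0.01 -0.1 0 1; -0.02 0.01 -0.1 0 1; -0.02 0.01 -0.1 0 1'; python3 -m handwheel '-0.02 0.01 -0.1 0 1; -0.02 0.01 -0.1 0 1; -0.02 0.01 -0.1 0 1; -0.02 0.01 -0.1 0 1; -0.02 0.01 -0.1 0 1'
```

```text
clock: 2.6
eef_pos: [467.0, 213.1, 69.2]
eef_rot: [-3.14, -0.003, 0.03]
wrist_force: [-3.8, 0.8, 8.7]
finger_gap: 0.7
finger_force: 3.6
clock: 3.02
eef_pos: [463.3, 215.1, 49.2]
eef_rot: [-3.14, -0.004, 0.03]
wrist_force: [-0.2, -0.8, 7.0]
finger_gap: 0.4
finger_force: 3.5
```

```bash
python3 -m handwheel '-0.02 0.01 -0.1 0 1; -0.02 0.01 -0.05 0 1; 0 0 -0.03 0 1; 0 0 -0.03 0 1; 0 0 0 0 1'
```

```text
clock: 3.43
eef_pos: [462.2, 215.7, 40.8]
eef_rot: [-3.14, -0.005, 0.03]
wrist_force: [2.0, -0.2, 2.4]
finger_gap: 0.7
finger_force: 1.5
```

```bash
python3 -m handwheel '0 0 -0.03 0 1; 0 0 -0.02 0 1; 0 0 0 0 1; 0 0 0 0 1'
```

```text
clock: 3.77
eef_pos: [462.3, 215.8, 39.7]
eef_rot: [-3.14, -0.005, 0.03]
wrist_force: [-2.8, -3.9, 20.9]
finger_gap: 0.3
finger_force: 10.7
```

```bash
python3 -m handwheel '0 0 0.3 0 1; 0 0 0.9 0 1; 0 0 0.9 0 0; 0 0 0.9 0 0; 0 0 0 0 0; 0 0 0 0 0'
python3 - <<'E'
from h import *
o=[]
for n,c in(("top",(193,210)),("scene",(342,182))):
    p,d=camera(n); np.savez(n+"1.npz",p=p,d=d); u,v=c
    o.append(cv2.resize(p[v-40:v+40,u-40:u+40,::-1],(400,400),interpolation=cv2.INTER_CUBIC))
    W=world(n,d); V,U=np.mgrid[:420,:560]; hsv=cv2.cvtColor(p,cv2.COLOR_RGB2HSV)
    k=(W[...,2]>70)&(W[...,2]<95)&(abs(U-u)<30)&(abs(V-v)<30)&(hsv[...,1]>40)
    r=cv2.minAreaRect(W[k][:,:2].astype(np.float32)); print(n,k.sum(),r,np.percentile(W[k][:,2],[5,50,95]))
cv2.imwrite("pics/raised.png",np.hstack(o))
E
```

```text
clock: 4.27
eef_pos: [461.4, 215.8, 159.3]
eef_rot: [-3.14, -0.005, 0.03]
wrist_force: [-1.0, -0.4, -0.8]
finger_gap: 24.0
finger_force: 0.0
top 550 ((610.1965942382812, 133.53988647460938), (58.434478759765625, 64.0179672241211), 61.188873291015625) [74.85982872 78.95385577 92.49362932]
scene 281 ((606.9927368164062, 130.28826904296875), (56.802303314208984, 72.06561279296875), 70.02742004394531) [72.52389212 80.63689628 93.04825576]
```

View pics/raised.png

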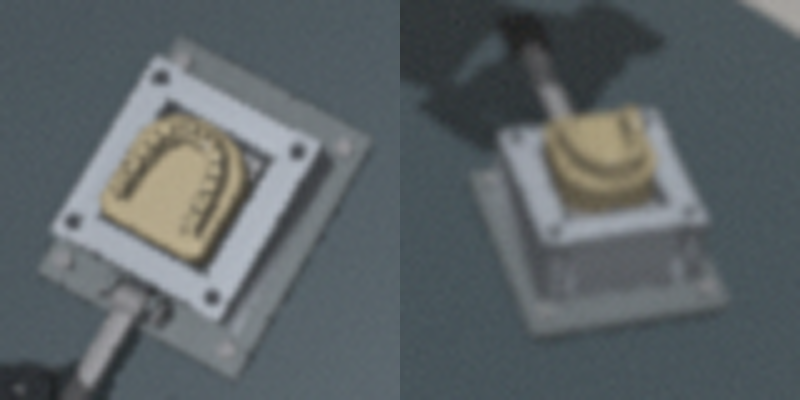

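The cast stands raised: cream, above the rim in both views, at left crop (175,190) and right crop (600,160). Its centre is about (610.2,133.5), yaw -28.8°. I'll move above the grip point.

```bash
python3 -m handwheel '0.6 -0.34 0 -1 0; 0.6 -0.34 0 -1 0; 0.6 -0.34 0 -1 0; 0.6 -0.34 0 -1 0; 0.6 -0.34 0 -1 0; 0.6 -0.33 -0.3 -1 0; 0.03 0 -0.5 -0.1 0; 0 0 0 0 0; 0 0 0 0 0; 0 0 0 0 0'
```

```text
clock: 5.2
eef_pos: [605.1, 134.8, 124.7]
eef_rot: [3.141, 0.0, -0.501]
wrist_force: [-0.1, -0.2, 0.5]
finger_gap: 93.3
finger_force: 0.0
```

```bash
python3 -m handwheel '0.04 0.01 -0.6 0 0; 0 0 -0.6 0 0; 0 0 -0.3 0 0; 0 0 -0.08 0 0; 0 0 0 0 0; 0 0 0 0 0'
python3 - <<'E'
from h import *
p,d=camera("scene"); u,v=342,172
cv2.imwrite("pics/grip.png",cv2.resize(p[v-45:v+45,u-45:u+45,::-1],(600,600),interpolation=cv2.INTER_CUBIC))
E
```

```text
clock: 5.7
eef_pos: [607.7, 135.0, 62.7]
eef_rot: [-3.14, -0.001, -0.501]
wrist_force: [0.3, 0.3, -0.4]
finger_gap: 93.8
finger_force: 0.0
```

View pics/grip.png

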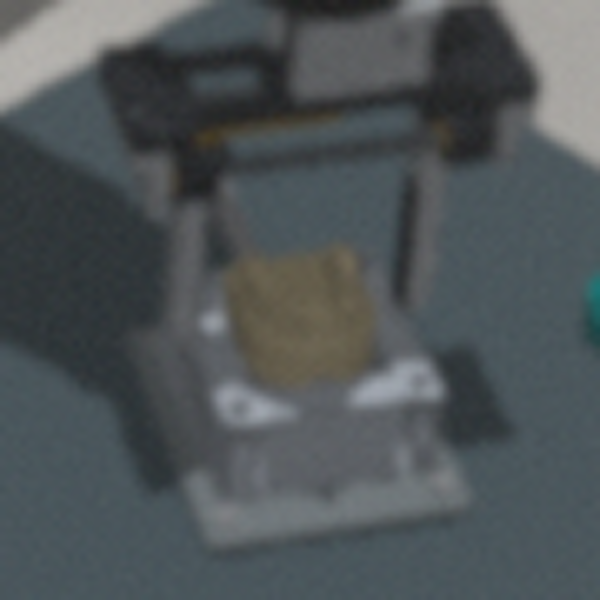

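The open fingers straddle the cast's base, at (185,300) and (420,290), with their tips just above the rim. I'll close on it.

```bash
python3 -m handwheel '0 0 -0.03 0 0; 0 0 0 0 1; 0 0 0 0 1; 0 0 0 0 1; 0 0 0 0 1; 0 0 0 0 1; 0 0 0 0 1; 0 0 0 0 1; 0 0 0 0 1' 30
```

```text
clock: 6.5
eef_pos: [607.4, 135.2, 60.1]
eef_rot: [-3.141, -0.0, -0.502]
wrist_force: [3.2, 4.4, -1.1]
finger_gap: 59.6
finger_force: 30.0
```

```bash
python3 -m handwheel '0 0 0.1 0 1; 0 0 0.2 0 1; 0 0 0.3 0 1; 0 0 0.5 0 1; 0 0 0.5 0 1; 0 0 0.5 0 1; 0 0 0.5 0 1; 0 0 0.3 0 1; 0 0 0 0 1; 0 0 0 0 1'
python3 - <<'E'
from h import *
u,v,r=342,150,60
o=[]
for n,(u,v) in(("scene",(342,150)),("top",(195,205))):
    p,d=camera(n); np.savez(n+"2.npz",p=p,d=d); o.append(cv2.resize(p[v-45:v+45,u-45:u+45,::-1],(400,400),interpolation=cv2.INTER_CUBIC))
cv2.imwrite("pics/lift.png",np.hstack(o))
E
```

```text
clock: 7.33
eef_pos: [607.1, 134.6, 176.1]
eef_rot: [-3.141, -0.0, -0.502]
wrist_force: [-0.6, 0.3, -3.2]
finger_gap: 59.7
finger_force: 30.0
```

View pics/lift.png

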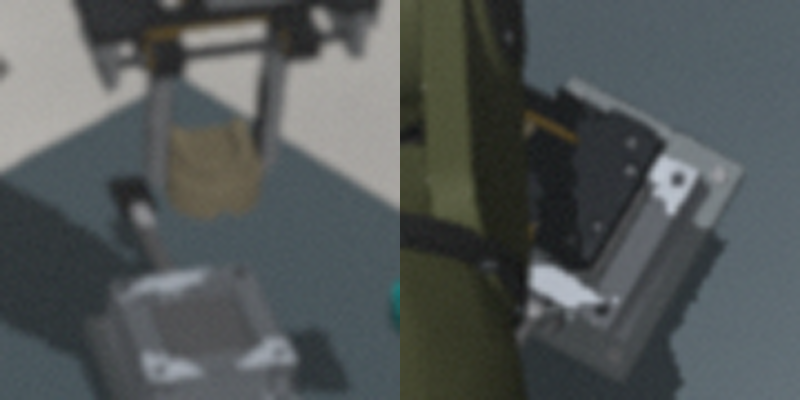

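The cast is held by its base, clear of the holder, at left crop (213,170), and hangs level. I'll carry it over the mount.

```bash
python3 -m handwheel '-0.04 -0.4 0 0 1; -0.08 -0.8 0 0.5 1; -0.08 -0.95 0 0.5 1; -0.08 -0.95 0 0.5 1; -0.08 -0.95 0 0.5 1; -0.08 -0.95 0 0.5 1; -0.08 -0.95 0 0.5 1; -0.08 -0.95 0 0.15 1; -0.08 -0.95 0 0 1; -0.08 -0.95 0 0 1; -0.08 -0.95 0 0 1; -0.08 -0.8 0 0 1'; python3 -m handwheel '-0.04 -0.45 -0.3 0 1; 0 -0.1 -0.5 0 1; 0 0 -0.5 0 1; 0 0 0 0 1; 0 0 0 0 1; 0 0 0 0 1'
```

```text
clock: 8.43
eef_pos: [569.3, -289.5, 174.5]
eef_rot: [-3.141, 0.002, -0.228]
wrist_force: [-0.3, -0.4, -1.9]
finger_gap: 59.9
finger_force: 30.0
clock: 8.93
eef_pos: [569.1, -309.1, 124.7]
eef_rot: [3.141, -0.001, -0.227]
wrist_force: [-0.3, -0.2, -1.7]
finger_gap: 59.9
finger_force: 30.0
```

```bash
python3 -m handwheel '0.07 -0.06 -0.5 0 1; 0 0 -0.5 0 1; 0 0 -0.4 0 1; 0 0 -0.2 0 1; 0 0 0 0 1; 0 0 0 0 1; 0 0 0 0 1'
python3 - <<'E'
from h import *
p,d=camera("scene"); np.savez("scene3.npz",p=p,d=d); u,v=212,240
cv2.imwrite("pics/above.png",cv2.resize(p[v-35:v+35,u-35:u+35,::-1],(600,600),interpolation=cv2.INTER_CUBIC))
E
```

```text
clock: 9.52
eef_pos: [572.3, -311.9, 61.7]
eef_rot: [3.141, -0.002, -0.227]
wrist_force: [-0.5, 0.0, -1.9]
finger_gap: 59.4
finger_force: 30.0
```

View pics/above.png

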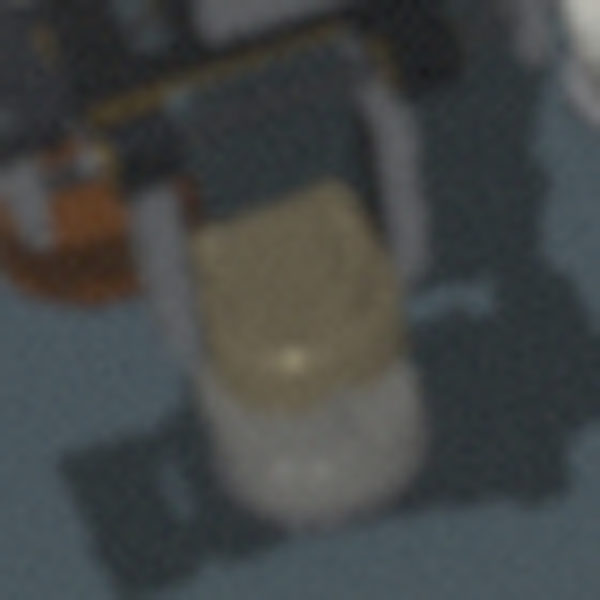

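Cast is over the mount: cream at (300,310) with the white mount below at (320,450), fronts to the same side. I'll check the alignment with depth on the two front walls.

Run:
```python
from h import *
z=np.load("scene3.npz");p,d=z["p"],z["d"];W=world("scene",d)
a=np.radians(-13);u=np.array([np.cos(a),np.sin(a)]);v=np.array([-u[1],u[0]]);c=np.array([575.2,-312.2])
q=(W[...,:2]-c)@np.c_[u,v]; V,U=np.mgrid[:420,:560]
hsv=cv2.cvtColor(p,cv2.COLOR_RGB2HSV); near=(abs(U-212)<30)&(abs(V-245)<30)
print("sat cast/mount",hsv[238,212],hsv[258,214])
for l,lo,hi,s in(("cast",57,74,hsv[...,1]>55),("mount",11,25,hsv[...,1]<45)):
    k=near&(W[...,2]>lo)&(W[...,2]<hi)&s&(abs(q[...,1])<36)&(q[...,0]>0)&(q[...,0]<45); t=q[k]
    for b in range(-25,26,10):
        m=abs(t[:,1]-b)<5
        if m.sum()>2: print(l,b,m.sum(),np.round(np.median(t[m,0]),1))
    (cx,cy),r=cv2.minEnclosingCircle(t.astype(np.float32)); print(l,len(t),np.percentile(t[:,1],[2,98]),cx,cy,r)
```

```text
sat cast/mount [24 63 97] [ 38   9 110]
cast -25 15 19.7
cast -15 15 28.0
cast -5 10 31.6
cast 5 11 30.7
cast 15 9 28.5
cast 62 [-27.32157233  20.37127588] 20.638134002685547 -4.058811187744141 25.35689926147461
mount -25 16 16.2
mount -15 14 28.9
mount -5 14 30.9
mount 5 8 31.9
mount 15 11 29.5
mount 25 7 19.3
mount 72 [-30.25187975  26.64408616] 7.587064266204834 -0.8288602828979492 30.075096130371094
```

```bash
python3 -m handwheel '0.01 0.02 -0.2 0 1; 0 0 -0.2 0 1; 0 0 -0.1 0 1; 0 0 -0.05 0 1; 0 0 0 0 1; 0 0 0 0 1'; python3 -m handwheel '0 0 -0.04 0 1; 0 0 -0.04 0 1; 0 0 0 0 1'
```

```text
clock: 10.07
eef_pos: [571.9, -310.9, 37.9]
eef_rot: [-3.142, 0.0, -0.227]
wrist_force: [-0.5, -0.1, -2.5]
finger_gap: 59.6
finger_force: 30.0
clock: 10.32
eef_pos: [571.9, -310.9, 34.7]
eef_rot: [3.142, -0.0, -0.227]
wrist_force: [0.1, 0.0, -2.3]
finger_gap: 59.4
finger_force: 30.0
```

```bash
python3 -m handwheel '0 0 -0.02 0 1; 0 0 0 0 1; 0 0 0 0 1'; python3 -m handwheel '0 0 -0.02 0 1; 0 0 0 0 1; 0 0 0 0 1'
```

```text
clock: 10.57
eef_pos: [572.0, -310.9, 34.6]
eef_rot: [3.141, -0.0, -0.227]
wrist_force: [-2.8, 1.1, 5.6]
finger_gap: 59.9
finger_force: 30.0
clock: 10.82
eef_pos: [572.1, -310.9, 34.5]
eef_rot: [3.141, -0.001, -0.227]
wrist_force: [-6.4, 4.2, 11.7]
finger_gap: 59.4
finger_force: 30.0
```

Contact came at the expected seated height. I'll relax the grip, then open and rise.

```bash
python3 -m handwheel '0 0 0 0 1; 0 0 0 0 1; 0 0 0 0 1' 3;  python3 -m handwheel '0 0 0 0 0.3; 0 0 0 0 0.2; 0 0 0 0 0; 0 0 0 0 0; 0 0 0 0 0'; python3 -m handwheel '0 0 0.3 0 0; 0 0 0.6 0 0; 0 0 1 0 0; 0 0 1 0 0; 0 0 1 0 0; -0.8 0 0 0 0; -1 0 0 0 0; -1 0 0 0 0; -1 0 0 0 0; 0 0 0 0 0; 0 0 0 0 0'
python3 - <<'E'
from h import *
o=[]
for n,(u,v) in(("scene",(212,245)),("top",(363,223))):
    p,d=camera(n); np.savez(n+"4.npz",p=p,d=d); o.append(cv2.resize(p[v-30:v+30,u-30:u+30,::-1],(400,400),interpolation=cv2.INTER_CUBIC))
    W=world(n,d); V,U=np.mgrid[:420,:560]; k=(abs(U-u)<22)&(abs(V-v)<22)&(W[...,2]>44)&(W[...,2]<75)
    print(n,k.sum(),cv2.minAreaRect(W[k][:,:2].astype(np.float32)),np.percentile(W[k][:,2],[10,30,50,95]))
cv2.imwrite("pics/placed.png",np.hstack(o))
E
```

```text
clock: 11.07
eef_pos: [572.4, -311.0, 33.9]
eef_rot: [3.141, -0.001, -0.227]
wrist_force: [-0.5, 1.1, 4.7]
finger_gap: 59.8
finger_force: 3.0
clock: 11.48
eef_pos: [571.8, -310.8, 32.9]
eef_rot: [-3.142, 0.0, -0.227]
wrist_force: [0.4, -0.0, -0.3]
finger_gap: 89.3
finger_force: 0.0
clock: 12.4
eef_pos: [418.9, -311.1, 190.7]
eef_rot: [3.141, -0.002, -0.229]
wrist_force: [0.6, -0.3, -0.3]
finger_gap: 94.0
finger_force: 0.0
scene 439 ((575.0943603515625, -312.1404113769531), (60.22725296020508, 67.77104949951172), 77.36570739746094) [49.32000314 52.74062034 54.64935508 68.81263048]
top 557 ((575.183837890625, -311.62646484375), (60.29322052001953, 66.18067932128906), 77.6527328491211) [50.2434272  51.92903925 53.36026252 67.30303592]
```

View pics/placed.png

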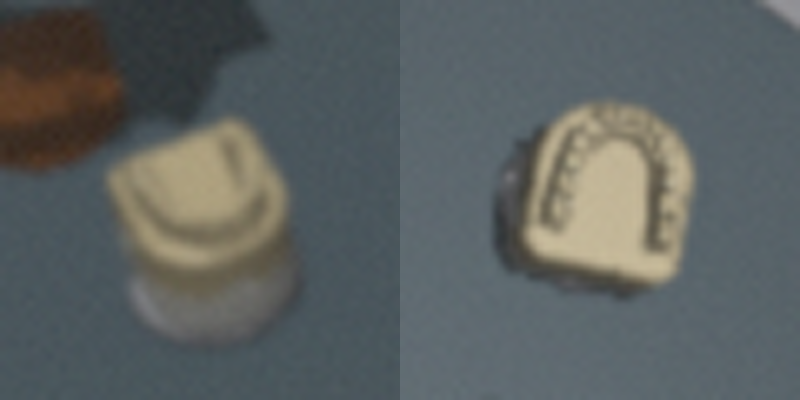

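The cast lies flush on the round mount, front over front, at left crop (200,200) and right crop (612,195). Its centre is (575.2,-311.6) and its height matches the seated value, so I'll hand it in.

```bash
python3 -c "from cell import *; print(sign_off())"
```

```text
the job is handed in; nothing more can be done
None
```

The lower cast is on the rounded-front mount, front over front, at the seated height as far as the cameras show, and the job is handed in at about 12.5 s; no verdict was returned.

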